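# Start the clamp bolt of the connector fixture

## Robot

A 6-joint arm with a two-finger parallel gripper is mounted at the origin on the work surface. World frame = base frame: x ahead of the robot, y to its left, z up, the work surface at z = 0. Lengths are in m, angles in rad, forces in N, time in s.
With the tool pointing down it reaches from about 0.35 to 0.975 m from the base axis. Payload 4.9 kg.
Tool frame: the origin (TCP) lies midway between the tips of the shut fingers; the grasp point (between the pads) lies manip.grip_depth behind it (manip.grip_depth is the distance from the TCP to the grasp point, in m); z points along the fingers, x is the direction in which the jaws open and shut, and the axes are right-handed (so a half turn about z gives the same grasp; the last joint's range is limited). The gripper opens to 85 mm and grips with 20 to 120 N. Pads are 22 mm wide; open, the fingers measure 114 mm over their backs; the gripper's body (76 mm by 85 mm) begins 54 mm behind the grasp point. The pads swing forward as they close: fully open they stand 13 mm farther back than shut.
Start: joints at [-1.274, 0.053, 1.613, -0, 1.476, -0.119], TCP at [0.252, -0.572, 0.231] pointing down, gripper open.
Joint ranges: [-3.01, 3.01], [-1.01, 2.22], [0.06, 2.58], [-1.02, 4.17], [0.09, 2.62], [-3.14, 3.14]. Speed limits (rad/s): [2.57, 2.57, 3.14, 3.14, 3.14, 3.14].

## Interface

Orientations are given as a unit quaternion [w, x, y, z].
In Python, from plant import state, grab_frame, ticket, manip gives the robot as it stands.
- The arm moves only by the tool carry_out, never from a script. Its argument "moves" is a list that holds one entry, the list of rows, each a list of 7 numbers: the turn, a rotation vector about the tool's x, y, z each as a share of 5 degrees, from -1 to 1, then the shift along the tool's x, y, z each as a share of 0.04 m, from -1 to 1, then the gripper command: -1 is shut, 1 is fully open, values between are in proportion. A call has 1 to 8 rows; each row shifts and turns the commanded pose from where the row before left it, along the tool's axes as they then stand; what a row does not reach is not made up. A row lasts 1/12 s, in which the tool goes at most 41.7 mm and 7.16 degrees, less where a joint would pass 70% of its speed; a pose out of reach is approached as far as the arm can. A call with a number of a shift or a turn outside -1 to 1 is refused whole. A call with a gripper value outside its range is refused whole. The fingers move at their own pace and stop on an object; the grip force is fixed at half the most. Time passes only in rows, so rows that do not move let the fingers close. It gives the time, the measured TCP pose, the force and the opening at its end, in the units of the state.
- state(): the state, without advancing time (a new reading comes with each control period).
- grab_frame(name): name is "scene" or "side" or "wrist"; returns a dict with "frame" (384x512x3 uint8, red, green, blue), "z_map" (384x512 float32, m along the optical axis (not along the pixel's ray), 0 where there is no reading), "K" (3x3 intrinsics, pixels), "world_from_camera" (4x4, takes a point from camera to world coordinates); the wrist camera has in their place "hand_eye" (4x4, takes a point from camera to tool coordinates, whose origin is the TCP and whose axes are the tool frame's). Camera axes: x right, y down, z forward; pixel columns grow to the right and rows downward; lengths in m; the calibration is good to about 2 mm. The wrist camera is an equidistant fisheye: a pixel r from the principal point sees the ray r / f radians off the axis. A picture is of the moment at which its call begins: read the wrist's pose just before it.
- ticket.job_done(): hands the job in, once; it reports no verdict.
The state is a dict: "time": time; "joint_pos": joint angles; "joint_vel": joint speeds; "joint_efforts": joint torques, N m; "tool_pos": TCP position; "tool_rot": TCP orientation; "contact_force": force on the tool from outside, world axes, zero at the start; "ft_torque": the same for the moment, N m; "gripper_width": opening from 0.0 (shut) to 1.0 (fully open).
Only numpy, scipy, OpenCV 4.12 (cv2) and the standard library are available. Lean on these libraries where they do the work, as an engineer would, in place of code of your own. Each camera call takes 0.05 s, during which the arm holds its last target.

## Task

Take the flux jar off the clamp fixture, where it stands in the way of the bolt's crank, and stand it on the round grey mat without disturbing the other things on the bench. Then take the red crank handle and turn the bolt backward (counter-clockwise from above) until you feel it drop into the start of its thread, and turn it forward (clockwise) one full turn, no more. The program finishes while still gripping the red handle, holding the bolt still there, just started.

Things in the scene. Friction and masses are not known exactly. Their poses are not given: they have to be found in the camera images.
- fixture: Connector clamp fixture, fixed to the bench: aluminium bridge whose flat top (160 x 150 mm, at 50 mm above the bench) carries, in its middle, an upright round threaded boss (52 mm across, top at 85 mm). The bolt stands upright in the boss. Origin: on the bench, under the boss, on the bolt's axis; z up.
- axis_top (a point): Centre of the top face of the dark hub (30 mm across, 16 mm high) on the bolt's head, on the bolt's vertical axis; 134 mm above the bench at the start, and it sinks with the bolt.
- handle: Red upright crank handle, 18 mm across, 45 mm high; origin at its middle, 165 mm above the bench at the start, 45 mm from the bolt's axis, z up. It spins freely on its pin (the gripper need not turn) and floats on springs: 9 mm up or down (0.5 N per mm), 6 mm in or out along the arm (0.8 N per mm). Pressed down 6 mm while turning, it shows the drop: its push back falls by 3 N.
- crank_end (a point): Tip of the blue crank arm, 58 mm from the bolt's axis, at mid thickness, 124 mm above the bench at the start. The arm is 16 mm wide, 10 mm thick and carries the red handle; it strikes whatever taller than 119 mm stands in its circle.
- crank (a joint): Angle of the crank arm about the vertical axis, rad, from the fixture's x axis; grows counter-clockwise from above (backward, unscrewing), counting over full turns. Turning takes about 0.05 N m. The bolt starts 2.7 to 4.5 rad short of the thread's start, which is not marked; about 0.4 rad past that start is a stop. Turned forward before the drop, the bolt only jams.
- sink (a joint): How far the bolt has sunk, m: 0 at the start, resting on the boss; it stays 0 while turned backward, then falls by about 0.006 at the thread's start (bolt and crank weigh 0.37 kg and fall by themselves unless held up), and then goes down 0.008 per forward turn: about 0.014 after one turn.
- flux: Flux jar of amber glass with a black lid, 36 mm across, 80 mm tall, 0.1 to 0.2 kg, standing on top of the fixture (underside 50 mm above the bench) beside the boss, 46 to 72 mm from the bolt's axis, where the crank arm would strike it. Origin: centre of its underside; z up.
- mat: Round flat grey rubber mat, 116 mm across, 4 mm thick, fixed on the bench to the left or the right of the fixture. Origin: centre of its underside.
- spare: Spare steel connector block, 75 x 50 x 42 mm, loose bystander; origin under its centre.
- spool: Green solder spool, standing, 60 mm across, 46 mm high, loose bystander; origin under its centre.
- pliers: Small pliers with teal handles, about 150 mm long, 15 mm high, lying, loose bystander; origin at the pivot on the bench.
- driver: Red-handled screwdriver lying on the bench, loose bystander; origin on the bench under it.

How it is judged:
By the outcome, as a careful person would: the job done as asked, in the order asked, and still so for the second after the job is handed in, while the arm keeps its last pose, push and grip.
It also fails if it takes over 72 s, if anything falls off the work surface, if the arm or the gripper's body presses on something with over 40 N, if the wrist force passes 120 N, or if a joint passes its speed limit or range.

## Working session

There is one attempt and no reset: what is moved stays moved. The work goes in short steps, Python scripts to look and compute and a tool call to move; the robot and the scene stay as the last step left them, time stands still between calls to the robot, and variables do not carry over. Pictures are saved under pics/ and viewed, and the job is handed in when it is done.

Besides the shell and the picture viewer there is one more tool, called as name(argument=value, ...) on one line, values as JSON. carry_out: Moves the arm, as the interface text tells. Shift numbers are shares of 0.04 m and turn numbers shares of 5 degrees, none past 1 either way. Its arguments: {"type":"object","properties":{"moves":{"type":"array"}},"required":["moves"]}

```bash
mkdir -p pics; ls; python3 - <<'E'
from plant import state, grab_frame, ticket, manip
import cv2,numpy as np
print(state()); print({k:getattr(manip,k) for k in dir(manip) if k[0]!='_'})
for n in ("scene","side","wrist"):
    f=grab_frame(n); cv2.imwrite(f"pics/a_{n}.png",f["frame"][:,:,::-1]); np.savez(f"pics/a_{n}.npz",**f)
    print(n,f["K"],f.get("world_from_camera",f.get("hand_eye")))
E
```

```text
pics
{'time': 0.0, 'joint_pos': array([-1.27399170e+00,  5.33395894e-02,  1.61433075e+00, -5.78362181e-06,
        1.47598944e+00, -1.19012934e-01]), 'joint_vel': array([-2.67959626e-04,  4.58052967e-04,  1.20034396e-03, -3.84232972e-04,
       -1.55262581e-03,  6.70465116e-06]), 'joint_efforts': array([-5.16145592e-04, -3.93677616e+01, -3.70179427e+01, -1.20151499e-04,
        7.04472026e-03,  8.56288693e-06]), 'tool_pos': array([ 0.2522654 , -0.57113272,  0.23005178]), 'tool_rot': array([-6.60859922e-04,  8.37835594e-01, -5.45921650e-01, -7.94680332e-04]), 'contact_force': array([ 0.01102353, -0.34048468,  1.12272262]), 'ft_torque': array([ 0.03660026,  0.01295121, -0.01430219]), 'gripper_width': 0.9974155797249064}
{'IKError': <class 'plant.IKError'>, 'grip_depth': 0.0187}
scene [[405.62560132   0.         251.86839114]
 [  0.         405.62560132 185.96879965]
 [  0.           0.           1.        ]] [[ 0.85913867  0.34920263 -0.37408323  0.98562907]
 [ 0.51152663 -0.60725796  0.6079295  -0.56245791]
 [-0.01487444 -0.71364928 -0.70034525  0.82243754]
 [ 0.          0.          0.          1.        ]]
side [[368.39943744   0.         254.49274335]
 [  0.         368.39943744 189.70015621]
 [  0.           0.           1.        ]] [[-0.93766456 -0.24744213  0.24404417  0.39714655]
 [-0.34721034  0.63630898 -0.68888015  0.72902987]
 [ 0.01517048 -0.73067316 -0.68255885  0.8244885 ]
 [ 0.          0.          0.          1.        ]]
wrist [[297.31863964   0.         257.910579  ]
 [  0.         297.31863964 189.65666169]
 [  0.           0.           1.        ]] [[ 9.99999866e-01 -4.73411352e-04  2.10009229e-04 -1.16733945e-04]
 [ 3.87947097e-04  9.53363344e-01  3.01824757e-01 -7.63554620e-02]
 [-3.43102367e-04 -3.01824635e-01  9.53363400e-01 -1.43566656e-01]
 [ 0.00000000e+00  0.00000000e+00  0.00000000e+00  1.00000000e+00]]
```

View pics/a_scene.png

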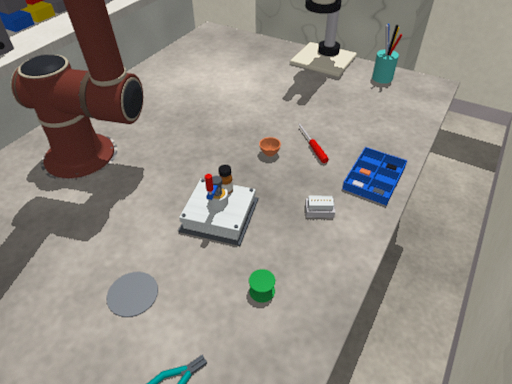

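View pics/a_side.png

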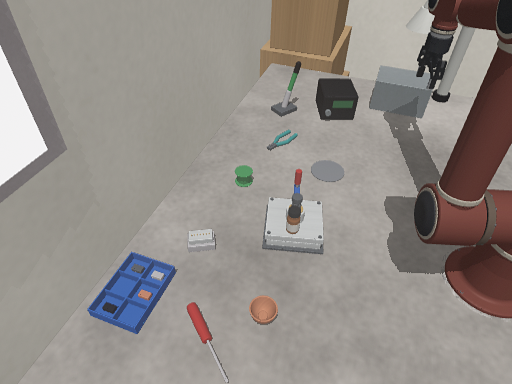

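View pics/a_wrist.png

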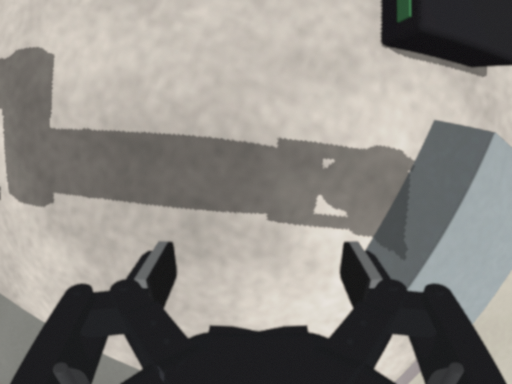

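The scene view shows the fixture around (218,208), the red handle at (209,184), the jar with its black lid at (226,175) and the mat at (133,293). The side view has the jar in front of the boss at (294,217) and the handle at (298,178). The wrist camera does not see the work area yet.

```bash
cat > h.py <<'E'
import numpy as np,cv2
from scipy.spatial.transform import Rotation as R
from plant import state, grab_frame, ticket, manip
def ray(f,u,v):
    K=f["K"];T=f["world_from_camera"]
    d=T[:3,:3]@np.array([(u-K[0,2])/K[0,0],(v-K[1,2])/K[1,1],1]);return T[:3,3],d
def onplane(f,u,v,z):
    o,d=ray(f,u,v);return o+d*(z-o[2])/d[2]
def proj(f,p):
    T=np.linalg.inv(f["world_from_camera"]);c=T[:3,:3]@np.asarray(p)+T[:3,3];q=f["K"]@c;return q[:2]/q[2]
def cloud(f):
    z=f["z_map"];h,w=z.shape;u,v=np.meshgrid(np.arange(w),np.arange(h));K=f["K"];T=f["world_from_camera"]
    c=np.stack([(u-K[0,2])/K[0,0]*z,(v-K[1,2])/K[1,1]*z,z],-1);return c@T[:3,:3].T+T[:3,3]
def Rt(s):
    q=s["tool_rot"];return R.from_quat([q[1],q[2],q[3],q[0]])
E
python3 - <<'E'
from h import *
for n,b in (("scene",(150,150,270,250)),("side",(250,160,340,260))):
    f=dict(np.load(f"pics/a_{n}.npz"));im=f["frame"];x0,y0,x1,y1=b
    cv2.imwrite(f"pics/a_{n}_crop.png",cv2.resize(im[y0:y1,x0:x1,::-1],None,fx=6,fy=6,interpolation=cv2.INTER_NEAREST)[:600,:800])
    P=cloud(f);hsv=cv2.cvtColor(im,cv2.COLOR_RGB2HSV);H,S,V=[hsv[...,i].astype(int) for i in range(3)]
    sub=np.zeros(H.shape,bool);sub[y0:y1,x0:x1]=1
    inb=sub&(P[...,2]>0.02)
    # mask stats
    for nm,m in {"red":((H<6)|(H>174))&(S>150)&(V>80)&sub,"blue":(abs(H-112)<12)&(S>120)&sub,"dark":(V<60)&inb&(P[...,2]>.1),"high":inb&(P[...,2]>.11),"top":inb&(abs(P[...,2]-.05)<.006)}.items():
        if m.sum(): 
            v,u=np.nonzero(m);q=P[m];print(n,nm,m.sum(),u.min(),u.max(),v.min(),v.max(),"mean",np.round(q.mean(0),3),"min",np.round(q.min(0),3),"max",np.round(q.max(0),3))
E
```

```text
scene red 108 205 212 174 191 mean [ 0.543 -0.035  0.17 ] min [ 0.535 -0.041  0.137] max [ 0.548 -0.024  0.189]
scene blue 68 207 229 174 199 mean [ 0.546 -0.028  0.134] min [ 0.523 -0.562  0.082] max [0.986 0.06  0.822]
scene dark 134 217 230 165 187 mean [0.529 0.047 0.131] min [ 0.508 -0.562  0.108] max [0.986 0.074 0.822]
scene high 523 150 265 150 246 mean [ 0.59  -0.066  0.226] min [ 0.505 -0.562  0.11 ] max [0.986 0.077 0.822]
scene top 2055 179 254 178 231 mean [ 0.537 -0.002  0.05 ] min [ 0.431 -0.08   0.044] max [0.622 0.103 0.056]
side red 13 296 301 170 172 mean [ 0.54  -0.028  0.186] min [ 0.534 -0.034  0.184] max [ 0.547 -0.023  0.188]
side blue 35 294 299 185 192 mean [ 0.538 -0.017  0.128] min [ 0.529 -0.032  0.123] max [ 0.549 -0.006  0.131]
side dark 1 300 300 212 212 mean [0.506 0.063 0.128] min [0.506 0.063 0.128] max [0.506 0.063 0.128]
side high 442 251 339 161 256 mean [0.519 0.077 0.193] min [ 0.397 -0.04   0.11 ] max [0.551 0.729 0.824]
side top 1739 250 323 167 241 mean [0.527 0.021 0.049] min [ 0.433 -0.156  0.044] max [0.728 0.104 0.056]
```

View pics/a_scene_crop.png

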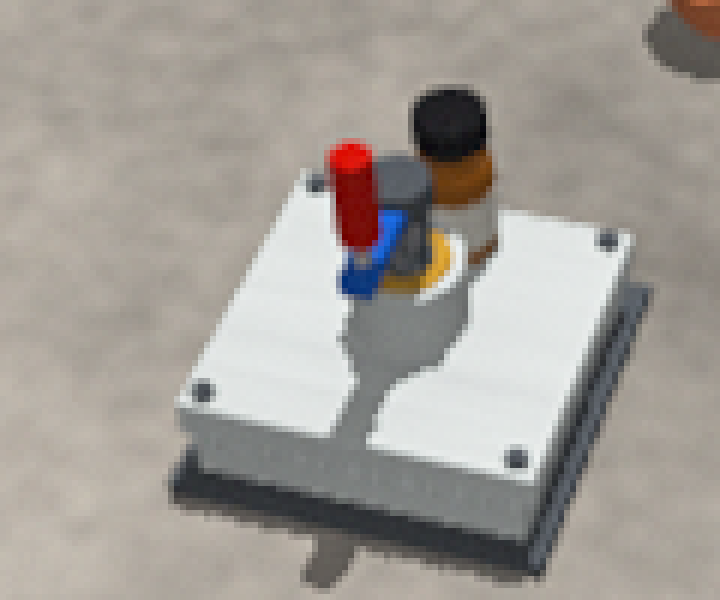

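View pics/a_side_crop.png

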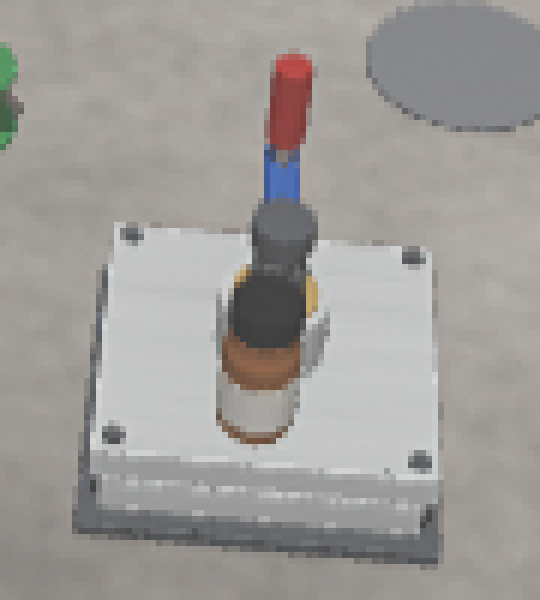

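```bash
python3 - <<'E'
from h import *
for n in ("scene","side"):
    f=dict(np.load(f"pics/a_{n}.npz"));P=cloud(f);ok=f["z_map"]>0
    near=ok&(abs(P[...,0]-.53)<.2)&(abs(P[...,1])<.2)
    # fixture top plane outline
    m=(near&(abs(P[...,2]-.05)<.005)&(abs(P[...,0]-.53)<.14)&(abs(P[...,1]-0.02)<.14)).astype(np.uint8)
    c=max(cv2.findContours(m,0,2)[0],key=cv2.contourArea)[:,0]
    w=np.array([onplane(f,u,v,.05)[:2] for u,v in c],np.float32)
    print(n,"top rect",cv2.minAreaRect(w))
    # jar lid top
    m=near&(P[...,2]>.124)&(P[...,2]<.134)&(P[...,1]>.025)&(P[...,1]<.1); q=P[m]; print("lid",m.sum(),q.mean(0),q.min(0),q.max(0))
    m=near&(P[...,2]>.150)&(P[...,2]<.195); q=P[m]; print("handle",m.sum(),q.mean(0),q.min(0),q.max(0))
    m=near&(P[...,2]>.182)&(P[...,2]<.195); q=P[m]; print("handletop",m.sum(),q.mean(0),q.min(0),q.max(0))
    m=near&(P[...,2]>.130)&(P[...,2]<.138)&(P[...,1]<.03); q=P[m]; print("hubtop",m.sum(),q.mean(0),q.min(0),q.max(0))
    # mat
    im=f["frame"].astype(int);
    hsv=cv2.cvtColor(f["frame"],cv2.COLOR_RGB2HSV)
    uv=(133,293) if n=="scene" else (327,171)
    print("matcol",hsv[uv[1],uv[0]])
    h0=hsv[uv[1],uv[0]].astype(int);m=(np.abs(hsv.astype(int)-h0).max(-1)<14).astype(np.uint8)
    nl,lab,st,ce=cv2.connectedComponentsWithStats(m);l=lab[uv[1],uv[0]];print("mat",st[l],ce[l],onplane(f,*ce[l],.004))
    c=max(cv2.findContours((lab==l).astype(np.uint8),0,2)[0],key=cv2.contourArea)[:,0]
    w=np.array([onplane(f,u,v,.004)[:2] for u,v in c],np.float32);print(cv2.fitEllipse(w))
E
```

```text
scene top rect ((0.5275641083717346, 0.01025448739528656), (0.16117644309997559, 0.1540234237909317), 14.342811584472656)
lid 109 [0.5212434  0.05772983 0.12935202] [0.50532565 0.04139213 0.12413653] [0.5367437  0.07709044 0.13252739]
handle 118 [ 0.54181544 -0.03451927  0.17285026] [ 0.53037588 -0.04145815  0.15024045] [ 0.54817425 -0.02197545  0.1889717 ]
handletop 42 [ 0.53999785 -0.03245581  0.18605649] [ 0.53037588 -0.0400645   0.18206586] [ 0.54760558 -0.02197545  0.1889717 ]
hubtop 89 [0.53087418 0.00499403 0.13366367] [ 0.51452556 -0.03785766  0.13039935] [0.54390927 0.02488488 0.13703443]
matcol [105  21 148]
mat [ 107  272   50   44 1684] [131.80463183 293.55938242] [ 0.49029554 -0.28930492  0.004     ]
((0.4892076253890991, -0.28717032074928284), (0.10956316441297531, 0.11110308021306992), 130.33279418945312)
side top rect ((0.5278202295303345, 0.015512250363826752), (0.15942475199699402, 0.15352612733840942), 14.566922187805176)
lid 118 [0.52235868 0.05898739 0.12906516] [0.50595913 0.02502658 0.12417478] [0.53870853 0.07778888 0.13269567]
handle 85 [ 0.54020828 -0.02551491  0.17228454] [ 0.53242996 -0.03693285  0.15021793] [ 0.54918731 -0.01888413  0.18750234]
handletop 26 [ 0.54098077 -0.02875838  0.18544455] [ 0.53348571 -0.03693285  0.18323447] [ 0.54918731 -0.02157309  0.18750234]
hubtop 77 [0.52899583 0.00942593 0.13291674] [ 0.51414073 -0.03900794  0.13027178] [0.542861   0.02855389 0.13603906]
matcol [108   9 139]
mat [311 160  33  22 534] [327.12172285 170.46629213] [ 0.48938125 -0.28222563  0.004     ]
((0.4898848533630371, -0.2839874029159546), (0.10893935710191727, 0.11061582714319229), 103.75955200195312)
```

carry_out(moves=[[[0, 0, -1, 0, 0, 0, 1], [0, 0, -1, 0, 0, 0, 1], [0, 0, -1, 0, 0, 0, 1], [0, 0, -1, 0, 0, 0, 1], [0, 0, -1, 0, 0, 0, 1], [0, 0, -1, 0, 0, 0, 1], [0, 0, -1, 0, 0, 0, 1], [0, 0, -1, 0, 0, 0, 1]]])

```text
time: 0.82
tool_pos: [0.2524, -0.5715, 0.2307]
tool_rot: [-0.0, 0.975, -0.224, -0.0]
contact_force: [-0.3, -0.0, -0.3]
gripper_width: 0.998
```

carry_out(moves=[[[0, 0, -1, 0, 0, 0, 1], [0, 0, -1, 0, 0, 0, 1], [0, 0, -1, 0, 0, 0, 1], [0, 0, -1, 0, 0, 0, 1], [0, 0, -1, 0, 0, 0, 1], [0, 0, -1, 0, 0, 0, 1], [0, 0, -1, 0, 0, 0, 1]]])

```text
time: 1.4
tool_pos: [0.2524, -0.5715, 0.2307]
tool_rot: [-0.0, 0.997, 0.079, -0.0]
contact_force: [0.7, 0.4, 0.5]
gripper_width: 0.999
```

```bash
cat >> h.py <<'E'
def go(target,extra=""):
    s=state();r=Rt(s);d=r.inv().apply(np.asarray(target)-s["tool_pos"]);x=r.apply([1,0,0])
    print("t",round(s["time"],2),"pos",np.round(s["tool_pos"],4),"xdir",round(np.degrees(np.arctan2(x[1],x[0])),2),"tilt",np.round(r.apply([0,0,1]),3),"shift(tool, shares)",np.round(d/.04,3),"F",np.round(s["contact_force"],2),"w",round(s["gripper_width"],3))
E
python3 -c "
from h import *
go((.522,.059,.23))"
```

```text
t 1.4 pos [ 0.2524 -0.5715  0.2307] xdir 9.07 tilt [-0.     0.001 -1.   ] shift(tool, shares) [  9.142 -14.502   0.03 ] F [0.67 0.37 0.54] w 0.999
```

carry_out(moves=[[[0, 0, 0, 0.5, -0.8, 0, 1], [0, 0, 0, 0.5, -0.8, 0, 1], [0, 0, 0, 0.5, -0.8, 0, 1], [0, 0, 0, 0.5, -0.8, 0, 1], [0, 0, 0, 0.5, -0.8, 0, 1], [0, 0, 0, 0.5, -0.8, 0, 1], [0, 0, 0, 0.5, -0.8, 0, 1], [0, 0, 0, 0.5, -0.8, 0, 1]]])

```text
time: 2.07
tool_pos: [0.3715, -0.2924, 0.231]
tool_rot: [-0.0, 0.997, 0.077, -0.0]
contact_force: [0.8, -1.0, 0.3]
gripper_width: 0.999
```

carry_out(moves=[[[0, 0, 0, 0.5, -0.8, 0, 1], [0, 0, 0, 0.5, -0.8, 0, 1], [0, 0, 0, 0.5, -0.8, 0, 1], [0, 0, 0, 0.5, -0.8, 0, 1], [0, 0, 0, 0.5, -0.8, 0, 1], [0, 0, 0, 0.5, -0.8, 0, 1], [0, 0, 0, 0.5, -0.8, 0, 1], [0, 0, 0, 0.5, -0.8, 0, 1]]])

```text
time: 2.73
tool_pos: [0.4903, -0.0147, 0.2312]
tool_rot: [0.0, 0.997, 0.077, 0.0]
contact_force: [1.4, -0.2, -0.0]
gripper_width: 0.997
```

```bash
python3 -c "
from h import *
go((.522,.059,.23))
f=grab_frame('wrist');cv2.imwrite('pics/b_wrist.png',f['frame'][:,:,::-1]);np.savez('pics/b_wrist.npz',**f)"
```

```text
t 2.73 pos [ 0.4903 -0.0147  0.2312] xdir 8.84 tilt [ 0. -0. -1.] shift(tool, shares) [ 1.066 -1.699  0.029] F [ 1.36 -0.23 -0.05] w 0.997
```

View pics/b_wrist.png

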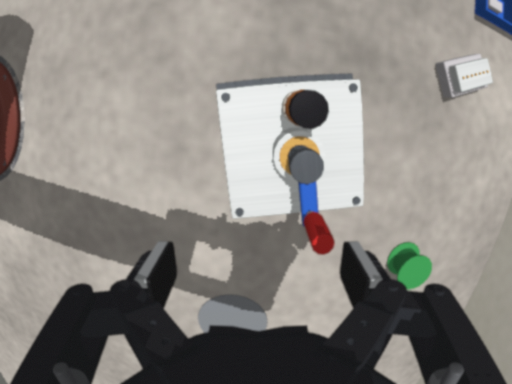

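The wrist view shows the black lid at (307,109), the hub at (306,165), the red handle at (319,232) and the blue arm between hub and handle. I'll measure these from the masks.

```bash
cat >> h.py <<'E'
def wray(f,s,u,v):
    K=f["K"];a=np.array([u-K[0,2],v-K[1,2]]);r=np.hypot(*a);th=r/K[0,0]
    d=np.r_[a/max(r,1e-9)*np.sin(th),np.cos(th)];T=f["hand_eye"];q=Rt(s)
    return s["tool_pos"]+q.apply(T[:3,3]),q.apply(T[:3,:3]@d)
def wplane(f,s,u,v,z):
    o,d=wray(f,s,u,v);return o+d*(z-o[2])/d[2]
E
python3 - <<'E'
from h import *
s=state();f=dict(np.load('pics/b_wrist.npz'));im=f["frame"]
hsv=cv2.cvtColor(im,cv2.COLOR_RGB2HSV);H,S,V=[hsv[...,i].astype(int) for i in range(3)]
print("lid px",im[109,307],"hub",im[165,306],"red top",im[240,322],im[222,314])
def comp(m,uv):
    n,l,st,ce=cv2.connectedComponentsWithStats(m.astype(np.uint8));k=l[uv[1],uv[0]];return l==k,st[k],ce[k]
def circ(m,z):
    c=max(cv2.findContours(m.astype(np.uint8),0,1)[0],key=cv2.contourArea)[:,0]
    w=np.array([wplane(f,s,u,v,z)[:2] for u,v in c],np.float32);return cv2.minEnclosingCircle(w),cv2.fitEllipse(w)
m,st,ce=comp(V<45,(307,109));print("lid",st,ce,circ(m,.13))
m,st,ce=comp((abs(V-V[165,306])<12)&(S<60),(306,165));print("hub",st,ce,circ(m,.134),wplane(f,s,*ce,.134))
m,st,ce=comp(((H<6)|(H>174))&(S>150),(319,232));print("red",st,ce);vv,uu=np.nonzero(m)
for z,(u,v) in (( .1875,(321,242)),(.165,ce)):print(wplane(f,s,u,v,z))
cv2.imwrite("pics/b_crop.png",cv2.resize(im[80:260,240:380,::-1],None,fx=3.3,fy=3.3,interpolation=cv2.INTER_NEAREST))
# fixture corners bolts at z .05
for u,v in ((226,97),(353,88),(356,201),(239,212)):print(wplane(f,s,u,v,.051))
E
```

```text
lid px [41 40 43] hub [ 95  99 105] red top [122  31  28] [127  30  28]
lid [290  95  37  32 690] [309.27681159 113.24057971] (((0.5207960605621338, 0.0656423270702362), 0.01555608306080103), ((0.5211827754974365, 0.06442707777023315), (0.02640521340072155, 0.029957974329590797), 83.28092193603516))
hub [290 151  33  32 809] [306.4091471  166.58590853] (((0.5275287628173828, 0.017942320555448532), 0.014749397523701191), ((0.5281191468238831, 0.01804935373365879), (0.025780968368053436, 0.02794782631099224), 157.5387420654297)) [0.52799301 0.01818575 0.134     ]
red [305 213  28  40 748] [318.1697861  233.10962567]
[ 0.53933338 -0.02354951  0.1875    ]
[ 0.54237109 -0.02680438  0.165     ]
[0.44484932 0.06396006 0.051     ]
[0.58054277 0.09920694 0.051     ]
[ 0.6139254  -0.02922615  0.051     ]
[ 0.47776488 -0.06433699  0.051     ]
```

View pics/b_crop.png

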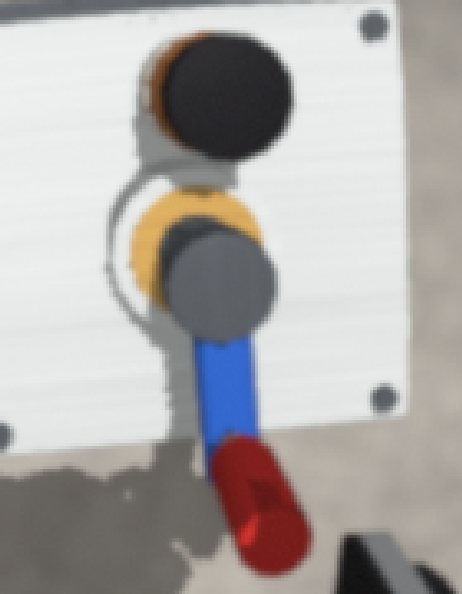

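```bash
cat > w.py <<'E'
from h import *
s=state();f=grab_frame("wrist");im=f["frame"];print(s["tool_pos"],np.abs(s["joint_vel"]).max())
hsv=cv2.cvtColor(im,cv2.COLOR_RGB2HSV);H,S,V=[hsv[...,i].astype(int) for i in range(3)]
def comp(m,uv):
    n,l,st,ce=cv2.connectedComponentsWithStats(m.astype(np.uint8));k=l[uv[1],uv[0]];return l==k,st[k],ce[k]
def circ(m,z):
    m=cv2.morphologyEx(m.astype(np.uint8),cv2.MORPH_CLOSE,np.ones((5,5)))
    c=max(cv2.findContours(m,0,1)[0],key=cv2.contourArea)[:,0]
    w=np.array([wplane(f,s,u,v,z)[:2] for u,v in c],np.float32);return cv2.minEnclosingCircle(w)
def find(pz,p):
    pass
E
cat > w1.py <<'E'
from w import *
m,st,ce=comp(V<58,(307,109));print("lid",st,ce,circ(m,.13))
m,st,ce=comp((abs(V-105)<12)&(S<60),(306,165));print("hub",st,ce,circ(m,.134))
E
python3 w1.py
python3 - <<'E'
from h import *
f=dict(np.load("pics/a_scene.npz"));g=dict(np.load("pics/a_side.npz"))
# corner bolts in crops: scene crop/6+150 ; side crop/6+(250,160)
sc=[(316,184),(607,240),(516,458),(203,392)];sd=[(420,461),(114,435),(131,234),(413,257)]
A=np.array([onplane(f,150+(u-2.5)/6,150+(v-2.5)/6,.051)[:2] for u,v in sc]);B=np.array([onplane(g,250+(u-2.5)/6,160+(v-2.5)/6,.051)[:2] for u,v in sd])
print(A,A.mean(0));print(B,B.mean(0))
E
```

```text
[ 0.49187587 -0.00937798  0.23114867] 0.16383818724655094
lid [ 286   98   38   37 1084] [304.71863469 115.66697417] ((0.5193076133728027, 0.059707462787628174), 0.015876777470111847)
hub [287 157  32  32 800] [303.055   173.06375] ((0.5262483954429626, 0.011990469880402088), 0.014895845204591751)
[[ 0.44318427  0.0582183 ]
 [ 0.57806778  0.09374848]
 [ 0.61076099 -0.03390739]
 [ 0.47651983 -0.06970743]] [0.52713322 0.01208799]
[[ 0.44419965  0.05866623]
 [ 0.57860674  0.0939595 ]
 [ 0.61278077 -0.03340814]
 [ 0.47700342 -0.06860727]] [0.52814765 0.01265258]
```

```bash
python3 -c "
from h import *
go((.520,.0595,.076))"
```

```text
t 2.83 pos [ 0.4909 -0.0124  0.231 ] xdir 9.2 tilt [-0.     0.002 -1.   ] shift(tool, shares) [ 1.007 -1.652  3.878] F [-0.09  0.17  0.43] w 0.999
```

carry_out(moves=[[[0, 0, 0, 0.35, -0.6, 0, 1], [0, 0, 0, 0.35, -0.6, 0, 1], [0, 0, 0, 0.35, -0.5, 0, 1], [0, 0, 0, 0, 0, 0, 1], [0, 0, 0, 0, 0, 0, 1], [0, 0, 0, 0, 0, 0, 1], [0, 0, 0, 0, 0, 0, 1]]])

```text
time: 3.42
tool_pos: [0.5208, 0.0558, 0.2311]
tool_rot: [0.0, 0.997, 0.076, -0.0]
contact_force: [0.4, 0.7, -0.4]
gripper_width: 0.998
```

```bash
python3 -c "
from h import *
go((.520,.0595,.076))
f=grab_frame('wrist');cv2.imwrite('pics/c_wrist.png',f['frame'][:,:,::-1])
go((.520,.0595,.076))"
```

```text
t 3.42 pos [0.5208 0.0558 0.2311] xdir 8.74 tilt [-0. -0. -1.] shift(tool, shares) [-0.004 -0.096  3.878] F [ 0.43  0.68 -0.38] w 0.998
t 3.47 pos [0.5209 0.0558 0.2312] xdir 8.73 tilt [-0. -0. -1.] shift(tool, shares) [-0.006 -0.096  3.88 ] F [ 0.4  -0.7  -0.25] w 1.003
```

View pics/c_wrist.png

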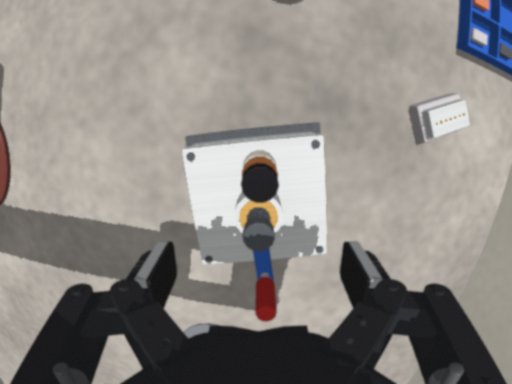

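The jar's lid is at (260,182), centred between the fingers, with the handle clear at (266,300). I'm descending and closing.

carry_out(moves=[[[0, 0, 0, 0, -0.1, 0.6, 1], [0, 0, 0, 0, 0, 0.7, 1], [0, 0, 0, 0, 0, 0.7, 1], [0, 0, 0, 0, 0, 0.7, 1], [0, 0, 0, 0, 0, 0.7, 1], [0, 0, 0, 0, 0, 0.48, 1], [0, 0, 0, 0, 0, 0, 1], [0, 0, 0, 0, 0, 0, 1]]])

```text
time: 4.13
tool_pos: [0.5196, 0.0602, 0.0753]
tool_rot: [-0.0, 0.997, 0.076, -0.001]
contact_force: [0.3, -0.9, 1.6]
gripper_width: 0.994
```

carry_out(moves=[[[0, 0, 0, 0, 0, 0, -1], [0, 0, 0, 0, 0, 0, -1], [0, 0, 0, 0, 0, 0, -1], [0, 0, 0, 0, 0, 0, -1], [0, 0, 0, 0, 0, 0, -1], [0, 0, 0, 0, 0, 0, -1], [0, 0, 0, 0, 0, 0, -1], [0, 0, 0, 0, 0, 0, -1]]])

```text
time: 4.8
tool_pos: [0.5218, 0.0609, 0.0779]
tool_rot: [0.0, 0.997, 0.077, 0.001]
contact_force: [-0.5, -1.2, 5.6]
gripper_width: 0.396
```

```bash
python3 -c "
from h import *
go((.520,.0595,.076))
f=grab_frame('scene');cv2.imwrite('pics/d_scene.png',cv2.resize(f['frame'][120:260,130:290,::-1],None,fx=4,fy=4))"
```

```text
t 4.8 pos [0.5218 0.0609 0.0779] xdir 8.83 tilt [ 0.003 -0.    -1.   ] shift(tool, shares) [-0.05   0.027  0.047] F [-0.55 -1.18  5.64] w 0.396
```

View pics/d_scene.png

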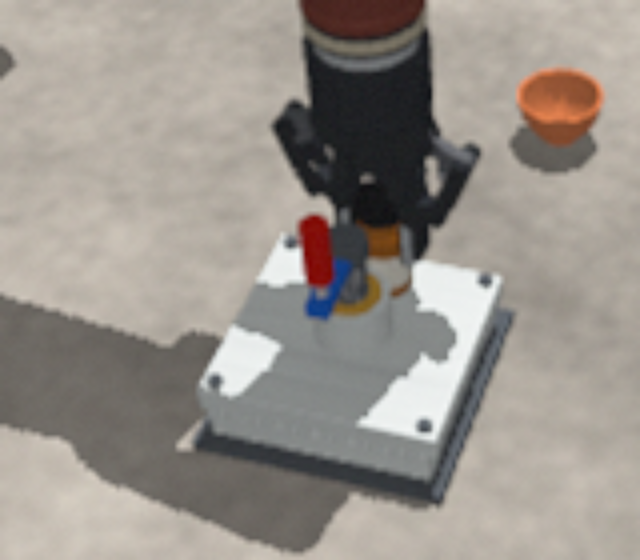

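carry_out(moves=[[[0, 0, 0, 0, 0, -0.3, -1], [0, 0, 0, 0, 0, -0.7, -1], [0, 0, 0, 0, 0, -0.9, -1], [0, 0, 0, 0, 0, -0.9, -1], [0, 0, 0, 0, 0, -0.9, -1], [0, 0, 0, 0, 0, -0.3, -1], [0, 0, 0, -0.5, 0, 0, -1], [0, 0, 0, -0.8, 0.1, 0, -1]]])

```text
time: 5.52
tool_pos: [0.4707, 0.0493, 0.2374]
tool_rot: [-0.0, 0.997, 0.077, 0.001]
contact_force: [-0.7, -0.3, -1.5]
gripper_width: 0.395
```

```bash
python3 -c "
from h import *
go((.4895,-.2855,.1))"
```

```text
t 5.52 pos [0.4707 0.0493 0.2374] xdir 8.89 tilt [ 0.002  0.    -1.   ] shift(tool, shares) [-0.836  8.342  3.434] F [-0.65 -0.32 -1.55] w 0.395
```

carry_out(moves=[[[0, 0, 0, -0.4, 0.5, 0, -1], [0, 0, 0, -0.1, 0.9, 0, -1], [0, 0, 0, -0.1, 1, 0, -1], [0, 0, 0, -0.1, 1, 0, -1], [0, 0, 0, 0, 1, 0, -1], [0, 0, 0, 0, 1, 0, -1], [0, 0, 0, 0, 0.9, 0, -1], [0, 0, 0, 0, 0.8, 0, -1]]])

```text
time: 6.18
tool_pos: [0.485, -0.238, 0.235]
tool_rot: [-0.0, 0.997, 0.076, -0.001]
contact_force: [0.6, 0.4, -1.3]
gripper_width: 0.394
```

carry_out(moves=[[[0, 0, 0, 0, 0.8, 0.3, -1], [0, 0, 0, 0, 0.3, 0.7, -1], [0, 0, 0, 0, 0, 0.9, -1], [0, 0, 0, 0, 0, 0.8, -1], [0, 0, 0, 0, 0, 0.6, -1], [0, 0, 0, 0, 0, 0, -1], [0, 0, 0, 0, 0, 0, -1], [0, 0, 0, 0, 0, 0, -1]]])

```text
time: 6.85
tool_pos: [0.4932, -0.2798, 0.1056]
tool_rot: [0.001, 0.997, 0.077, 0.001]
contact_force: [0.3, -0.2, -0.8]
gripper_width: 0.396
```

```bash
python3 -c "
from h import *
go((.4895,-.2855,.033))
for n in ('scene','side'):
  f=grab_frame(n);cv2.imwrite(f'pics/e_{n}.png',f['frame'][:,:,::-1])"
```

```text
t 6.85 pos [ 0.4932 -0.2798  0.1056] xdir 8.84 tilt [ 0.001 -0.001 -1.   ] shift(tool, shares) [-0.114  0.124  1.814] F [ 0.31 -0.22 -0.81] w 0.396
```

View pics/e_scene.png

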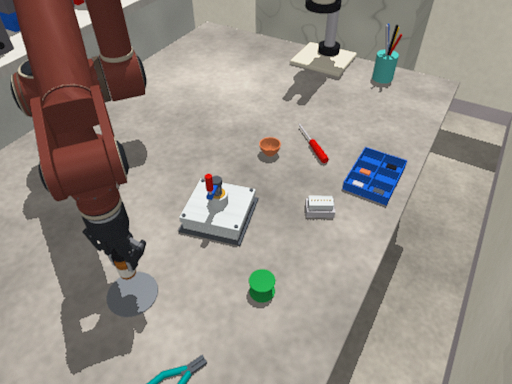

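View pics/e_side.png

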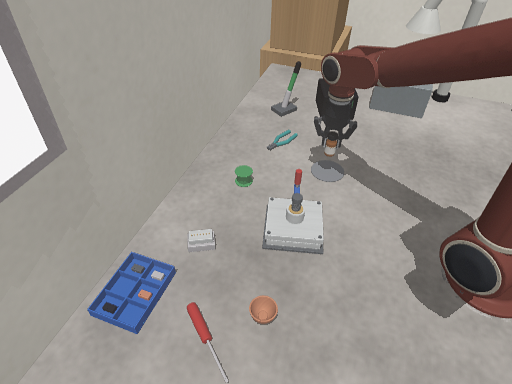

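The jar is held over the mat at scene (130,270), and the fixture is clear of it. I'm lowering it and releasing.

carry_out(moves=[[[0, 0, 0, -0.1, 0.1, 0.3, -1], [0, 0, 0, 0, 0, 0.5, -1], [0, 0, 0, 0, 0, 0.4, -1], [0, 0, 0, 0, 0, 0.3, -1], [0, 0, 0, 0, 0, 0.2, -1], [0, 0, 0, 0, 0, 0.1, -1], [0, 0, 0, 0, 0, 0, -1], [0, 0, 0, 0, 0, 0, -1]]])

```text
time: 7.62
tool_pos: [0.4898, -0.2846, 0.0328]
tool_rot: [0.001, 0.997, 0.077, 0.001]
contact_force: [-0.2, 0.3, -1.1]
gripper_width: 0.4
```

```bash
python3 -c "
from h import *
go((.4895,-.2855,.032))
for n in ('scene','side'):
  f=grab_frame(n)
  P=cloud(f);m=(f['z_map']>0)&(abs(P[...,0]-.49)<.03)&(abs(P[...,1]+.285)<.03)&(P[...,2]<.05);
  cv2.imwrite(f'pics/f_{n}.png',cv2.resize(f['frame'][230:320,80:190,::-1] if n=='scene' else f['frame'][70:190,280:380,::-1],None,fx=5,fy=5))"
```

```text
t 7.62 pos [ 0.4898 -0.2846  0.0328] xdir 8.82 tilt [ 0.001 -0.001 -1.   ] shift(tool, shares) [-0.01   0.022  0.02 ] F [-0.19  0.34 -1.15] w 0.4
```

View pics/f_side.png

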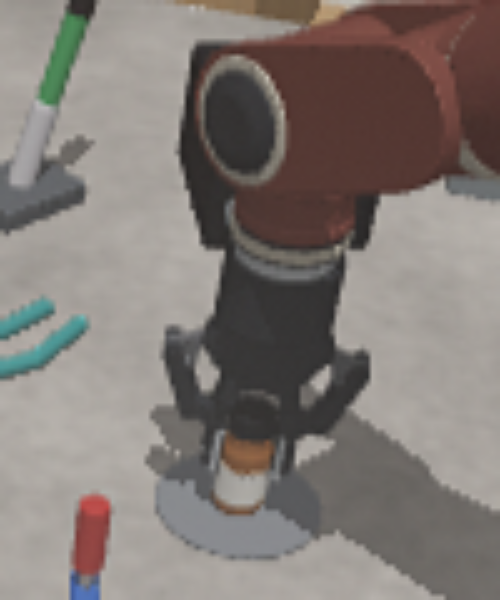

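carry_out(moves=[[[0, 0, 0, 0, 0, 0.03, -1], [0, 0, 0, 0, 0, 0.03, -1], [0, 0, 0, 0, 0, 0, -1], [0, 0, 0, 0, 0, 0, -1]]])

```text
time: 8.05
tool_pos: [0.4898, -0.2846, 0.0319]
tool_rot: [0.0, 0.997, 0.077, 0.0]
contact_force: [-4.3, 2.0, 9.0]
gripper_width: 0.395
```

carry_out(moves=[[[0, 0, 0, 0, 0, 0, 0.2], [0, 0, 0, 0, 0, 0, 1], [0, 0, 0, 0, 0, 0, 1], [0, 0, 0, 0, 0, 0, 1], [0, 0, 0, 0, 0, 0, 1], [0, 0, 0, 0, 0, 0, 1], [0, 0, 0, 0, 0, 0, 1]]])

```text
time: 8.63
tool_pos: [0.489, -0.284, 0.0296]
tool_rot: [-0.0, 0.997, 0.077, -0.0]
contact_force: [0.1, -0.3, 0.1]
gripper_width: 1.0
```

carry_out(moves=[[[0, 0, 0, 0, 0, -0.3, 1], [0, 0, 0, 0, 0, -0.7, 1], [0, 0, 0, 0, 0, -0.9, 1], [0, 0, 0, 0, 0, -1, 1], [0, 0, 0, 0, 0, -1, 1], [0, 0, 0, 0, 0, -1, 1], [0, 0, 0, 0, 0, -0.4, 1], [0, 0, 0, 0, 0, 0, 1]]])

```text
time: 9.3
tool_pos: [0.4915, -0.2858, 0.25]
tool_rot: [0.004, 0.997, 0.077, 0.005]
contact_force: [0.6, -0.7, 0.9]
gripper_width: 0.997
```

```bash
python3 -c "
from h import *
go((.5405,-.031,.245))
for n in ('scene','side'):
  f=grab_frame(n)
  cv2.imwrite(f'pics/g_{n}.png',f['frame'][:,:,::-1]);np.savez(f'pics/g_{n}.npz',**f)
  P=cloud(f);m=(f['z_map']>0)&(abs(P[...,0]-.49)<.04)&(abs(P[...,1]+.285)<.04)&(P[...,2]<.1)&(P[...,2]>.075);q=P[m];print(q.min(0),q.max(0))
"
```

```text
t 9.3 pos [ 0.4915 -0.2858  0.25  ] xdir 8.83 tilt [ 0.01  -0.008 -1.   ] shift(tool, shares) [ 2.187 -6.108  0.089] F [ 0.63 -0.66  0.88] w 0.997
[ 0.47255516 -0.3014557   0.07519907] [ 0.50637199 -0.26879745  0.08751702]
[ 0.47487466 -0.30207158  0.07515106] [ 0.50570361 -0.26712043  0.08561088]
```

View pics/g_scene.png

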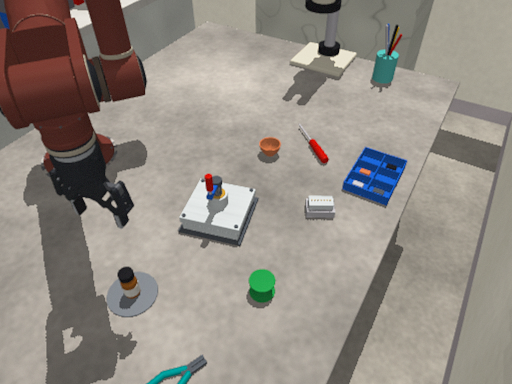

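The jar stands on the mat at (130,282) and the bystanders have not moved. Next I'm moving above the handle.

carry_out(moves=[[[0, 0, 0, 0.2, -0.5, 0, 1], [0, 0, 0, 0.4, -0.9, 0, 1], [0, 0, 0, 0.4, -0.9, 0, 1], [0, 0, 0, 0.4, -0.9, 0, 1], [0, 0, 0, 0.3, -0.9, 0, 1], [0, 0, 0, 0.3, -0.9, 0, 1], [0, 0, 0, 0.2, -0.7, 0, 1], [0, 0, 0, 0, -0.4, 0, 1]]])

```text
time: 10.07
tool_pos: [0.5377, -0.026, 0.239]
tool_rot: [-0.001, 0.997, 0.078, -0.002]
contact_force: [-0.1, 0.1, 1.5]
gripper_width: 0.999
```

carry_out(moves=[[[0, 0, 0, 0, 0, 0, 1], [0, 0, 0, 0, 0, 0, 1], [0, 0, 0, 0, 0, 0, 1], [0, 0, 0, 0, 0, 0, 1], [0, 0, 0, 0, 0, 0, 1]]])

```text
time: 10.48
tool_pos: [0.5385, -0.0305, 0.2413]
tool_rot: [-0.0, 0.997, 0.076, -0.0]
contact_force: [-0.6, -0.3, -0.2]
gripper_width: 0.994
```

```bash
python3 - <<'E'
from h import *
go((.5415,-.0305,.150))
s=state();f=grab_frame("wrist");im=f["frame"];cv2.imwrite('pics/i_wrist.png',im[:,:,::-1]);np.savez('pics/i_wrist.npz',s=s["tool_pos"],**f)
for n in ("scene","side"):
    f=dict(np.load(f"pics/g_{n}.npz"));P=cloud(f);hsv=cv2.cvtColor(f["frame"],cv2.COLOR_RGB2HSV)
    m=(f["z_map"]>0)&(abs(P[...,0]-.53)<.06)&(abs(P[...,1])<.07)&(P[...,2]>.145)&(hsv[...,1]>100)
    v,u=np.nonzero(m);vt=v[v<=v.min()+5].min();row=(v>=vt+5)&(v<=vt+9)
    print(n,u.min(),u.max(),v.min(),v.max())
    # silhouette mid column per row, ray; closest point of the handle's axis: use depth + 9 mm along horizontal view dir
    o=f["world_from_camera"][:3,3];q=P[m];h=q[:,:2].mean(0)-o[:2];h/=np.linalg.norm(h);sel=(q[:,2]>.15)&(q[:,2]<.18)
    print("axis est",q[sel,:2].mean(0)+h*.009*np.pi/4)
E
```

```text
t 10.48 pos [ 0.5385 -0.0305  0.2413] xdir 8.72 tilt [-0.001 -0.    -1.   ] shift(tool, shares) [0.077 0.011 2.282] F [-0.61 -0.28 -0.2 ] w 0.994
scene 204 212 173 190
axis est [ 0.53927663 -0.0297935 ]
side 295 301 169 183
axis est [ 0.54120575 -0.03128001]
```

View pics/i_wrist.png

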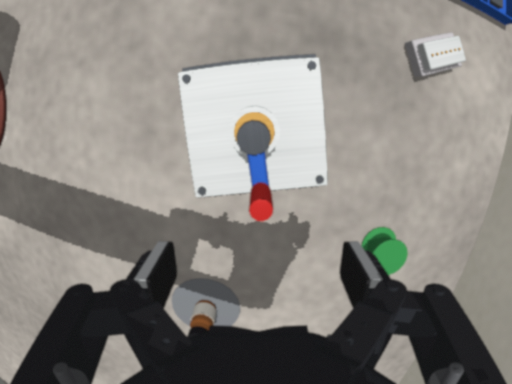

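The handle top is at (261,210), on the gripper's centre line, and the hub is at (255,137). I'm going down and gripping.

carry_out(moves=[[[0, 0, 0, 0.08, 0, 0.3, 1], [0, 0, 0, 0, 0, 0.5, 1], [0, 0, 0, 0, 0, 0.5, 1], [0, 0, 0, 0, 0, 0.5, 1], [0, 0, 0, 0, 0, 0.4, 1], [0, 0, 0, 0, 0, 0.1, 1], [0, 0, 0, 0, 0, 0, 1], [0, 0, 0, 0, 0, 0, 1]]])

```text
time: 11.2
tool_pos: [0.542, -0.0291, 0.1499]
tool_rot: [0.0, 0.997, 0.077, 0.0]
contact_force: [0.5, -0.0, -0.8]
gripper_width: 1.005
```

carry_out(moves=[[[0, 0, 0, 0, 0, 0, -1], [0, 0, 0, 0, 0, 0, -1], [0, 0, 0, 0, 0, 0, -1], [0, 0, 0, 0, 0, 0, -1], [0, 0, 0, 0, 0, 0, -1], [0, 0, 0, 0, 0, 0, -1], [0, 0, 0, 0, 0, 0, -1], [0, 0, 0, 0, 0, 0, -1]]])

```text
time: 11.87
tool_pos: [0.5418, -0.0289, 0.1498]
tool_rot: [0.0, 0.997, 0.077, 0.0]
contact_force: [0.2, -0.0, -0.3]
gripper_width: 0.194
```

```bash
cat > k.py <<'E'
from h import *
A=np.array([.5275,.0122])
s=state();r=Rt(s);p=s["tool_pos"];d=p[:2]-A;x=r.apply([1,0,0])
print("t",round(s["time"],2),"pos",np.round(p,4),"rad",round(np.hypot(*d)*1e3,1),"ang",round(np.degrees(np.arctan2(d[1],d[0])),1),"F",np.round(s["contact_force"],2),"M",np.round(s["ft_torque"],2),"w",round(s["gripper_width"],3),"xdir",np.round(np.degrees(np.arctan2(x[1],x[0])),2),"zt",np.round(r.apply([0,0,1]),3))
E
python3 k.py; python3 -c "
from h import *
f=grab_frame('scene');cv2.imwrite('pics/j_scene.png',cv2.resize(f['frame'][120:260,130:290,::-1],None,fx=4,fy=4))
f=grab_frame('side');cv2.imwrite('pics/j_side.png',cv2.resize(f['frame'][120:260,230:390,::-1],None,fx=4,fy=4))"; python3 k.py
```

```text
t 11.87 pos [ 0.5418 -0.0289  0.1498] rad 43.5 ang -70.8 F [ 0.19 -0.   -0.33] M [-0.    0.08  0.02] w 0.194 xdir 8.83 zt [ 0. -0. -1.]
t 11.97 pos [ 0.5418 -0.0289  0.1497] rad 43.5 ang -70.8 F [ 0.02 -0.1   0.32] M [ 0.04 -0.01  0.  ] w 0.196 xdir 8.83 zt [ 0.  0. -1.]
```

View pics/j_scene.png

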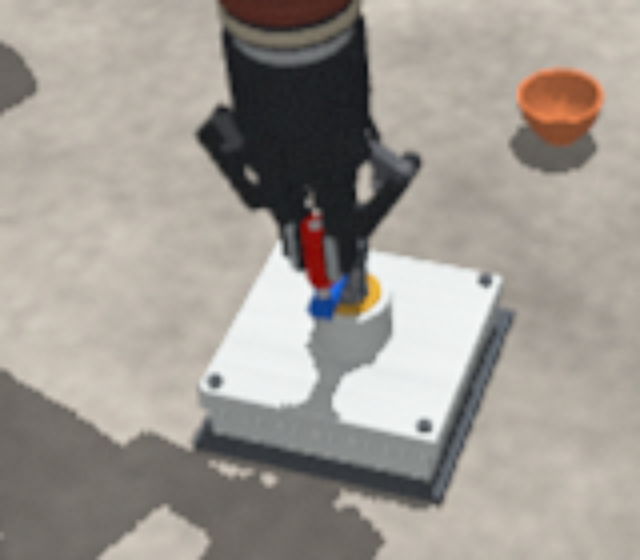

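View pics/j_side.png

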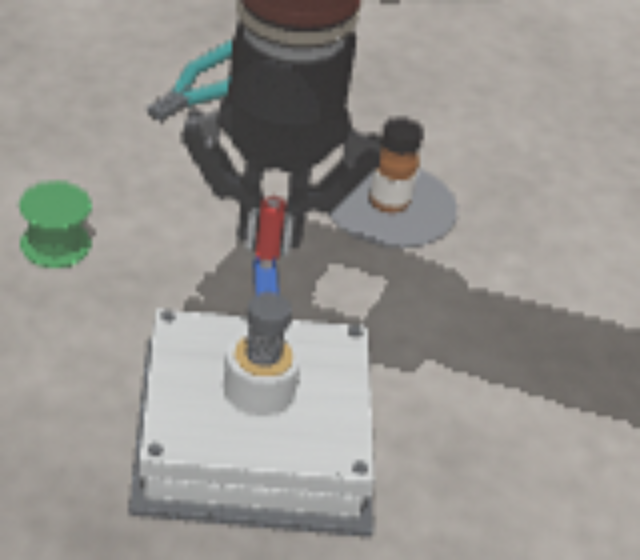

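carry_out(moves=[[[0, 0, 0, 0, 0, 0.05, -1], [0, 0, 0, 0, 0, 0.05, -1], [0, 0, 0, 0, 0, 0.05, -1], [0, 0, 0, 0, 0, 0, -1], [0, 0, 0, 0, 0, 0, -1]]])

```text
time: 12.38
tool_pos: [0.542, -0.029, 0.144]
tool_rot: [0.0, 0.997, 0.077, 0.0]
contact_force: [-1.5, 0.8, 3.5]
gripper_width: 0.193
```

```bash
cat > k.py <<'E'
from h import *
import sys
A=np.array([.5275,.0137]);Rr=.045
def look(n=4):
    F=[]
    for i in range(n):
        s=state();F.append(s["contact_force"]);
        if i<n-1: grab_frame("side")
    r=Rt(s);p=s["tool_pos"];d=p[:2]-A;a=np.arctan2(d[1],d[0]);x=r.apply([1,0,0])
    print("t",round(s["time"],2),"pos",np.round(p,4),"rad",round(np.hypot(*d)*1e3,1),"ang",round(np.degrees(a),1),"F",np.round(np.mean(F,0),2),"Fz",np.round([q[2] for q in F],1),"w",round(s["gripper_width"],3),"xdir",np.round(np.degrees(np.arctan2(x[1],x[0])),2))
    return s,a
def plan(a0,step,n,s):
    r=Rt(s);p=s["tool_pos"].copy()
    for i in range(1,n+1):
        a=a0+np.radians(step)*i;t=np.r_[A+Rr*np.array([np.cos(a),np.sin(a)]),p[2]]
        d=r.inv().apply(t-p)/.04;p=t;print(np.round(d,2),round(np.degrees(a),1))
if __name__=="__main__":
    s,a=look();
    if len(sys.argv)>2: plan(a,float(sys.argv[1]),int(sys.argv[2]),s)
E
python3 k.py 15 8
```

```text
t 12.53 pos [ 0.542  -0.029   0.1441] rad 45.1 ang -71.2 F [-0.82  0.12  3.39] Fz [3.5 2.5 4.3 3.2] w 0.195 xdir 8.82
[ 0.28 -0.09  0.  ] -56.2
[ 0.25 -0.16  0.  ] -41.2
[ 0.2  -0.22  0.  ] -26.2
[ 0.14 -0.26  0.  ] -11.2
[ 0.06 -0.29 -0.  ] 3.8
[-0.01 -0.29 -0.  ] 18.8
[-0.09 -0.28 -0.  ] 33.8
[-0.16 -0.25 -0.  ] 48.8
```

The push reads about 3 N at 6 mm, as expected. I'm turning backward 120° before the slow search.

carry_out(moves=[[[0, 0, 0, 0.28, -0.09, 0, -1], [0, 0, 0, 0.25, -0.16, 0, -1], [0, 0, 0, 0.2, -0.22, 0, -1], [0, 0, 0, 0.14, -0.26, 0, -1], [0, 0, 0, 0.06, -0.29, 0, -1], [0, 0, 0, -0.01, -0.29, 0, -1], [0, 0, 0, -0.09, -0.28, 0, -1], [0, 0, 0, -0.16, -0.25, 0, -1]]])

```text
time: 13.2
tool_pos: [0.5573, 0.0494, 0.1441]
tool_rot: [0.0, 0.997, 0.077, 0.001]
contact_force: [3.8, -4.4, 2.7]
gripper_width: 0.195
```

carry_out(moves=[[[0, 0, 0, 0, 0, 0, -1], [0, 0, 0, 0, 0, 0, -1]]])

```text
time: 13.37
tool_pos: [0.5556, 0.0496, 0.1434]
tool_rot: [-0.001, 0.997, 0.078, -0.001]
contact_force: [-2.4, 2.2, 3.9]
gripper_width: 0.193
```

```bash
python3 k.py 10 4
```

```text
t 13.52 pos [0.5565 0.0484 0.1435] rad 45.2 ang 50.1 F [-2.28  1.72  3.57] Fz [3.9 3.2 3.6 3.6] w 0.195 xdir 8.82
[-0.15 -0.13  0.  ] 60.1
[-0.16 -0.11  0.  ] 70.1
[-0.18 -0.08  0.  ] 80.1
[-0.19 -0.05  0.  ] 90.1
```

carry_out(moves=[[[0, 0, 0, -0.15, -0.13, 0, -1], [0, 0, 0, -0.16, -0.11, 0, -1], [0, 0, 0, -0.18, -0.08, 0, -1], [0, 0, 0, 0, 0, 0, -1]]])

```text
time: 13.85
tool_pos: [0.5342, 0.0581, 0.1437]
tool_rot: [-0.0, 0.997, 0.077, -0.001]
contact_force: [-1.2, 0.5, 3.4]
gripper_width: 0.193
```

```bash
python3 k.py 4 4
```

```text
t 14.0 pos [0.5345 0.0578 0.1432] rad 44.7 ang 81.0 F [-1.78  0.56  3.37] Fz [3.4 4.  3.4 2.7] w 0.196 xdir 8.83
[-0.07 -0.03  0.  ] 85.0
[-0.08 -0.02  0.  ] 89.0
[-0.08 -0.01  0.  ] 93.0
[-0.08 -0.01  0.  ] 97.0
```

carry_out(moves=[[[0, 0, 0, -0.08, -0.02, 0, -1], [0, 0, 0, -0.08, -0.02, 0, -1], [0, 0, 0, 0, 0, 0, -1], [0, 0, 0, 0, 0, 0, -1]]])

```text
time: 14.33
tool_pos: [0.5286, 0.0582, 0.1436]
tool_rot: [-0.0, 0.997, 0.077, -0.001]
contact_force: [-0.6, 0.3, 2.6]
gripper_width: 0.191
```

```bash
python3 k.py 4.5 4
```

```text
t 14.48 pos [0.5286 0.0582 0.1434] rad 44.5 ang 88.5 F [-1.42  0.86  2.92] Fz [2.6 2.6 3.1 3.4] w 0.195 xdir 8.82
[-0.09 -0.02  0.  ] 93.0
[-0.09 -0.01  0.  ] 97.5
[-0.09  0.    0.  ] 102.0
[-0.09  0.01  0.  ] 106.5
```

carry_out(moves=[[[0, 0, 0, -0.09, -0.02, 0, -1], [0, 0, 0, -0.09, -0.01, 0, -1], [0, 0, 0, 0, 0, 0, -1], [0, 0, 0, 0, 0, 0, -1]]])

```text
time: 14.82
tool_pos: [0.5212, 0.0582, 0.1435]
tool_rot: [0.0, 0.997, 0.077, -0.001]
contact_force: [-0.8, 0.4, 3.3]
gripper_width: 0.192
```

```bash
python3 k.py 4.5 2
```

```text
t 14.97 pos [0.5212 0.0582 0.1434] rad 44.9 ang 98.1 F [-1.46  0.5   3.79] Fz [3.3 3.7 4.2 4. ] w 0.199 xdir 8.82
[-0.09  0.    0.  ] 102.6
[-0.09  0.01  0.  ] 107.1
```

carry_out(moves=[[[0, 0, 0, -0.09, 0, 0, -1], [0, 0, 0, -0.09, 0.01, 0, -1], [0, 0, 0, 0, 0, 0, -1], [0, 0, 0, 0, 0, 0, -1]]])

```text
time: 15.3
tool_pos: [0.5142, 0.0566, 0.1435]
tool_rot: [0.0, 0.997, 0.077, -0.001]
contact_force: [-0.8, 0.9, 3.0]
gripper_width: 0.195
```

```bash
python3 k.py 4.5 2
```

```text
t 15.45 pos [0.5142 0.0566 0.1434] rad 45.0 ang 107.2 F [-1.24 -0.06  2.94] Fz [3.  3.7 2.1 2.9] w 0.198 xdir 8.82
[-0.09  0.02  0.  ] 111.7
[-0.09  0.02  0.  ] 116.2
```

carry_out(moves=[[[0, 0, 0, -0.09, 0.02, 0, -1], [0, 0, 0, -0.09, 0.02, 0, -1], [0, 0, 0, 0, 0, 0, -1], [0, 0, 0, 0, 0, 0, -1]]])

```text
time: 15.78
tool_pos: [0.5073, 0.0538, 0.1436]
tool_rot: [0.0, 0.997, 0.077, -0.001]
contact_force: [-1.7, -0.2, 3.0]
gripper_width: 0.195
```

```bash
python3 k.py 4.5 2
```

```text
t 15.93 pos [0.5073 0.0539 0.1434] rad 44.9 ang 116.6 F [-1.43 -0.45  3.02] Fz [3.  3.1 2.8 3.1] w 0.194 xdir 8.82
[-0.08  0.03  0.  ] 121.1
[-0.08  0.04  0.  ] 125.6
```

carry_out(moves=[[[0, 0, 0, -0.08, 0.03, 0, -1], [0, 0, 0, -0.08, 0.04, 0, -1], [0, 0, 0, 0, 0, 0, -1], [0, 0, 0, 0, 0, 0, -1]]])

```text
time: 16.27
tool_pos: [0.5015, 0.05, 0.1436]
tool_rot: [0.0, 0.997, 0.077, -0.0]
contact_force: [-1.2, -0.9, 3.2]
gripper_width: 0.192
```

```bash
python3 k.py 4.5 2
```

```text
t 16.42 pos [0.5015 0.0501 0.1434] rad 44.7 ang 125.5 F [-1.48 -1.14  3.22] Fz [3.2 2.5 3.6 3.6] w 0.194 xdir 8.82
[-0.08  0.04  0.  ] 130.0
[-0.07  0.05  0.  ] 134.5
```

carry_out(moves=[[[0, 0, 0, -0.08, 0.04, 0, -1], [0, 0, 0, -0.07, 0.05, 0, -1], [0, 0, 0, 0, 0, 0, -1], [0, 0, 0, 0, 0, 0, -1]]])

```text
time: 16.75
tool_pos: [0.4962, 0.0455, 0.1436]
tool_rot: [0.0, 0.997, 0.077, -0.0]
contact_force: [-1.7, 0.3, 3.3]
gripper_width: 0.194
```

```bash
python3 k.py 4.5 2
```

```text
t 16.9 pos [0.4962 0.0455 0.1435] rad 44.6 ang 134.6 F [-1.16 -0.6   3.43] Fz [3.3 3.5 3.5 3.3] w 0.19 xdir 8.82
[-0.08  0.05  0.  ] 139.1
[-0.07  0.06  0.  ] 143.6
```

carry_out(moves=[[[0, 0, 0, -0.07, 0.05, 0, -1], [0, 0, 0, -0.07, 0.06, 0, -1], [0, 0, 0, 0, 0, 0, -1], [0, 0, 0, 0, 0, 0, -1]]])

```text
time: 17.23
tool_pos: [0.4911, 0.0399, 0.1434]
tool_rot: [0.001, 0.997, 0.077, -0.001]
contact_force: [-1.7, -2.5, 3.0]
gripper_width: 0.196
```

```bash
python3 k.py 4.5 2
```

```text
t 17.38 pos [0.4912 0.04   0.1434] rad 44.8 ang 144.0 F [-2.19 -3.06  3.38] Fz [3.  3.5 3.2 3.9] w 0.195 xdir 8.81
[-0.06  0.06  0.  ] 148.5
[-0.05  0.07  0.  ] 153.0
```

carry_out(moves=[[[0, 0, 0, -0.06, 0.06, 0, -1], [0, 0, 0, -0.05, 0.07, 0, -1], [0, 0, 0, 0, 0, 0, -1], [0, 0, 0, 0, 0, 0, -1]]])

```text
time: 17.72
tool_pos: [0.4878, 0.0347, 0.1432]
tool_rot: [-0.0, 0.997, 0.077, -0.0]
contact_force: [-0.1, 1.2, 0.4]
gripper_width: 0.196
```

```bash
python3 k.py 4.5 2
```

```text
t 17.87 pos [0.4879 0.0347 0.1433] rad 44.8 ang 152.0 F [-0.55 -0.31  0.13] Fz [ 0.4 -0.2  0.4 -0.1] w 0.193 xdir 8.82
[-0.05  0.07  0.  ] 156.5
[-0.04  0.08  0.  ] 161.0
```

The push fell from about 3.4 N to 0.1 N between 144° and 152°, so the bolt has dropped, 3.9 rad back from the start. Now I'm turning it forward, following it down.

```bash
python3 k.py -15 8; python3 -c "
from h import *
f=grab_frame('side');cv2.imwrite('pics/l_side.png',cv2.resize(f['frame'][120:260,230:390,::-1],None,fx=4,fy=4))"
```

```text
t 18.02 pos [0.488  0.0347 0.1434] rad 44.7 ang 152.0 F [-0.83 -1.06  0.28] Fz [-0.1  0.1 -0.1  1.2] w 0.197 xdir 8.82
[ 0.2  -0.21 -0.  ] 137.0
[ 0.25 -0.15 -0.  ] 122.0
[ 0.28 -0.08 -0.  ] 107.0
[ 0.29 -0.   -0.  ] 92.0
[ 0.28  0.07 -0.  ] 77.0
[ 0.26  0.14 -0.  ] 62.0
[ 0.21  0.21 -0.  ] 47.0
[ 0.15  0.25 -0.  ] 32.0
```

View pics/l_side.png

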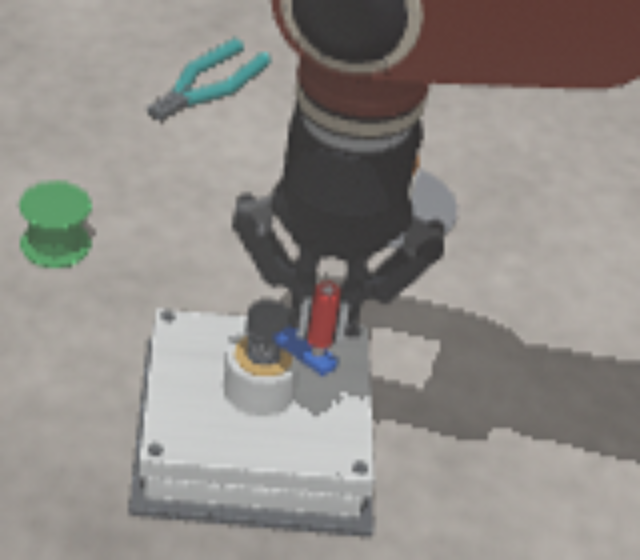

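The handle is still between the fingers at (322,315), and the hub and arm sit visibly lower. The crank circle is free.

carry_out(moves=[[[0, 0, 0, 0.2, -0.21, 0.01, -1], [0, 0, 0, 0.25, -0.15, 0.01, -1], [0, 0, 0, 0.28, -0.08, 0.01, -1], [0, 0, 0, 0.29, 0, 0.01, -1], [0, 0, 0, 0.28, 0.07, 0.01, -1], [0, 0, 0, 0.26, 0.14, 0.01, -1], [0, 0, 0, 0, 0, 0, -1], [0, 0, 0, 0, 0, 0, -1]]])

```text
time: 18.73
tool_pos: [0.5493, 0.0536, 0.1415]
tool_rot: [0.0, 0.997, 0.077, 0.001]
contact_force: [0.2, -1.5, -0.3]
gripper_width: 0.195
```

```bash
python3 k.py -15 7
```

```text
t 18.88 pos [0.5486 0.0537 0.1416] rad 45.2 ang 62.2 F [ 0.9  -0.68 -0.09] Fz [-0.3  0.7 -0.7 -0.1] w 0.194 xdir 8.83
[0.21 0.21 0.  ] 47.2
[0.15 0.25 0.  ] 32.2
[0.08 0.28 0.  ] 17.2
[0.   0.29 0.  ] 2.2
[-0.07  0.28 -0.  ] -12.8
[-0.14  0.26 -0.  ] -27.8
[-0.2   0.21 -0.  ] -42.8
```

carry_out(moves=[[[0, 0, 0, 0.21, 0.21, 0.01, -1], [0, 0, 0, 0.15, 0.25, 0.01, -1], [0, 0, 0, 0.08, 0.28, 0.01, -1], [0, 0, 0, 0, 0.29, 0.01, -1], [0, 0, 0, -0.07, 0.28, 0.01, -1], [0, 0, 0, -0.14, 0.26, 0.01, -1], [0, 0, 0, 0, 0, 0, -1], [0, 0, 0, 0, 0, 0, -1]]])

```text
time: 19.55
tool_pos: [0.5665, -0.0088, 0.1388]
tool_rot: [0.001, 0.997, 0.076, -0.001]
contact_force: [-1.0, -1.3, 0.9]
gripper_width: 0.198
```

```bash
python3 k.py -15 7
```

```text
t 19.7 pos [ 0.567  -0.0076  0.139 ] rad 44.8 ang -28.3 F [-1.23 -1.65  0.7 ] Fz [0.9 0.2 1.5 0.2] w 0.192 xdir 8.82
[-0.2   0.21  0.  ] -43.3
[-0.25  0.15  0.  ] -58.3
[-0.28  0.08  0.  ] -73.3
[-0.29  0.    0.  ] -88.3
[-0.28 -0.07 -0.  ] -103.3
[-0.26 -0.15 -0.  ] -118.3
[-0.21 -0.21 -0.  ] -133.3
```

carry_out(moves=[[[0, 0, 0, -0.2, 0.21, 0.01, -1], [0, 0, 0, -0.25, 0.15, 0.01, -1], [0, 0, 0, -0.28, 0.08, 0.01, -1], [0, 0, 0, -0.29, 0, 0.01, -1], [0, 0, 0, -0.28, -0.07, 0.01, -1], [0, 0, 0, -0.26, -0.15, 0.01, -1], [0, 0, 0, 0, 0, 0, -1], [0, 0, 0, 0, 0, 0, -1]]])

```text
time: 20.37
tool_pos: [0.5055, -0.0254, 0.1362]
tool_rot: [-0.0, 0.997, 0.077, -0.001]
contact_force: [-1.4, 0.7, 0.6]
gripper_width: 0.192
```

```bash
python3 k.py -15 6
```

```text
t 20.52 pos [ 0.5065 -0.0256  0.1363] rad 44.5 ang -118.1 F [-1.73  1.15  0.9 ] Fz [0.6 0.7 0.3 2. ] w 0.194 xdir 8.82
[-0.22 -0.2   0.  ] -133.1
[-0.15 -0.25  0.  ] -148.1
[-0.08 -0.28  0.  ] -163.1
[-0.   -0.29  0.  ] -178.1
[ 0.07 -0.28 -0.  ] -193.1
[ 0.14 -0.26 -0.  ] -208.1
```

carry_out(moves=[[[0, 0, 0, -0.22, -0.2, 0.01, -1], [0, 0, 0, -0.15, -0.25, 0.01, -1], [0, 0, 0, -0.08, -0.28, 0.01, -1], [0, 0, 0, 0, -0.29, 0.01, -1], [0, 0, 0, 0.07, -0.28, 0, -1], [0, 0, 0, 0.12, -0.22, 0, -1], [0, 0, 0, 0, 0, 0, -1], [0, 0, 0, 0, 0, 0, -1]]])

```text
time: 21.18
tool_pos: [0.4877, 0.0345, 0.135]
tool_rot: [-0.001, 0.997, 0.078, 0.0]
contact_force: [0.9, 1.7, 1.0]
gripper_width: 0.192
```

```bash
python3 k.py -1.5 3
```

```text
t 21.33 pos [0.4874 0.0334 0.1349] rad 44.7 ang 153.8 F [0.74 1.85 0.88] Fz [1.  0.7 0.8 0.9] w 0.199 xdir 8.83
[ 0.01 -0.03  0.  ] 152.3
[ 0.02 -0.02  0.  ] 150.8
[ 0.02 -0.02  0.  ] 149.3
```

carry_out(moves=[[[0, 0, 0, 0.02, -0.04, 0, -1], [0, 0, 0, 0, 0, 0, -1], [0, 0, 0, 0, 0, 0, -1], [0, 0, 0, 0, 0, 0, -1]]])

```text
time: 21.67
tool_pos: [0.4877, 0.0344, 0.1348]
tool_rot: [0.0, 0.997, 0.077, -0.0]
contact_force: [-0.6, -0.8, 0.2]
gripper_width: 0.193
```

```bash
python3 k.py; python3 - <<'E'
from h import *
for n,c in (("scene",(120,260,130,290)),("side",(120,260,230,390))):
    f=grab_frame(n);cv2.imwrite(f'pics/m_{n}.png',cv2.resize(f['frame'][c[0]:c[1],c[2]:c[3],::-1],None,fx=4,fy=4));cv2.imwrite(f'pics/mf_{n}.png',f['frame'][:,:,::-1])
    P=cloud(f);hsv=cv2.cvtColor(f["frame"],cv2.COLOR_RGB2HSV)
    m=(f["z_map"]>0)&(np.hypot(P[...,0]-.5275,P[...,1]-.0125)<.07)&(abs(hsv[...,0].astype(int)-112)<12)&(hsv[...,1]>120)&(P[...,2]>.09)
    q=P[m];d=q[:,:2].mean(0)-[.5275,.0122];print(n,m.sum(),"arm z max",np.percentile(q[:,2],[50,90]),"ang",np.degrees(np.arctan2(d[1],d[0])))
E
```

```text
t 21.82 pos [0.4877 0.0345 0.1349] rad 44.9 ang 152.4 F [-0.73 -0.7   0.75] Fz [0.2 1.4 0.5 0.9] w 0.195 xdir 8.81
scene 46 arm z max [0.11451354 0.11732609] ang 158.50677219143515
side 42 arm z max [0.11209834 0.11429491] ang 144.52767620185762
```

View pics/m_side.png

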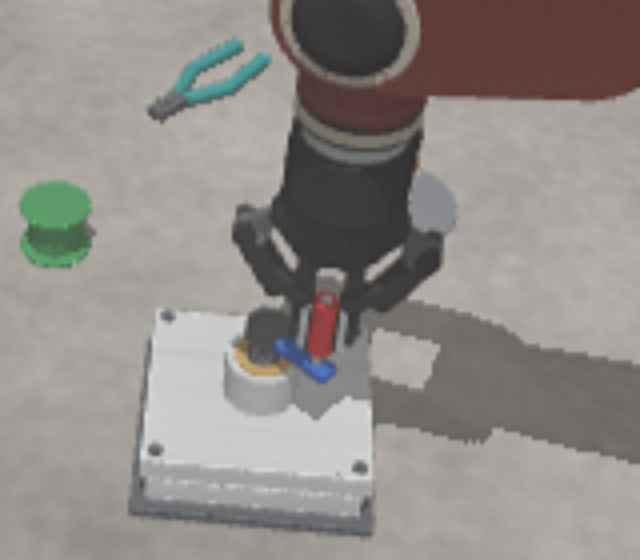

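View pics/mf_scene.png

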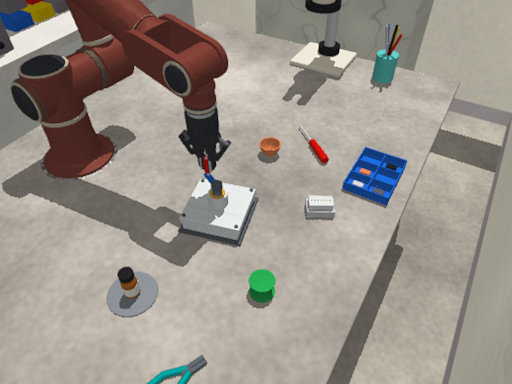

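The jar stands on the mat at (130,282) and the bystanders are where they were. The arm's top face is at about 0.115 m, which is 14 mm of sink. The crank is back at 152° and still gripped, so I'm handing in.

```bash
python3 -c "
from plant import ticket
print(ticket.job_done())"
```

```text
the job is handed in; nothing more can be done
None
```

The job is done and handed in at about 22 s. The flux jar stands near the middle of the mat. I then turned the bolt back about 3.9 rad until it dropped (the push fell from about 3.4 N to 0.1 N) and forward one turn, and the gripper still holds the red handle.

- **Turn:** the crank ended at 152.4°, having started forward from 152.0°, so that is about 359.6°. The drop itself lay somewhere between 144° and 152°. Measured from the thread's start, the turn could therefore be up to 8° short, but not over.
- **Sink:** the blue arm's top reads 0.114–0.117 m, against 0.115 m expected for 14 mm of sink. The push on the handle is about 0.8 N.
- **Bystanders:** in the last scene picture the spare block, spool and driver looked unmoved. So did the pliers, though only partly in view there.
- **Checks that disagreed:** crank angles from the two cameras' rough blue masks were 158° and 145°, either side of the arm's 152.4°. I put that down to each camera seeing only part of the arm.

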